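# Load the wrapping-paper roll into the bench holder

### The job

Load the kraft-paper roll that lies on the linen into the empty bench holder: its spindle is spring-loaded, so set the sprung steel pin in one end cup, push to compress it until the plain end passes inside the other cup, and let it spring out so that both ends sit home in the cups. Then swing the raised tear bar down until it rests on the paper, and let go of everything. Leave the gourd, the log and the sanding block where they stand.

Things in the scene. Friction and masses are not known exactly. Their poses are not given: they have to be found in the camera images.
- roll_center (a point): Centre of the kraft-paper roll: brown cylinder 52 mm in diameter, 120 mm long, about 0.25 kg, lying on the bench (so 26 mm up), fixed on its spring-loaded spindle. Its y axis is the spindle's axis, +y towards the sprung steel pin. It has no preferred turn about y. The roll is gripped across its diameter.
- sprung_tip (a point): Tip of the sprung end: bright steel pin, 12 mm in diameter with a slightly tapered tip, standing 32 mm clear of a 22 mm thick grey tube stub that is 15 mm long, beyond the paper's end face. Free, the tip lies 107 mm from the roll's centre along its +y (47 mm beyond the paper). It telescopes into the roll.
- plain_tip (a point): Tip of the plain (unsprung) end: black plastic stub 12 mm in diameter, 26 mm long, slightly tapered, on a black collar 26 mm across, 7 mm thick; the tip lies 93 mm from the roll's centre along its -y. Spindle length is 200 mm free.
- plunger (a joint): How far the sprung pin is pushed in (m): 0 free, at most 0.026. It takes 3 N to start and 11 N to push fully in.
- holder: Paper-roll holder of grey painted steel, fixed to the bench. Origin on the bench under the middle of the roll axis; x points to its rear (hinge side), y along the roll axis, z up. Base plate 6 mm thick, x -48 to 108 mm, y +-106 mm. Two upright cheeks 5 mm thick, inner faces 192 mm apart, tops rounded 18 mm above the roll axis, with an end cup on each inner face.
- cup_a (a point): Centre of the bottom of the end cup on the holder's +y side, 96 mm from its middle, 64 mm above the bench. A cup is a dark steel ring open towards the holder's middle: bore 21 mm at the rim tapering to 18 mm at the bottom, outside 30 mm, 10 mm deep, so the two rims are 172 mm apart, the bottoms 192 mm. Either cup takes either end.
- cup_b (a point): Centre of the bottom of the like end cup on the holder's -y side, 64 mm above the bench. A seated spindle is still compressed by about 8 mm and lies about 3 mm below the cups' axis, loose in their bores.
- hinge (a point): Middle of the tear bar's hinge line, which runs along the holder's y, 78 mm behind the roll axis and 74 mm above the bench.
- bar_mid (a point): Middle of the tear bar: flat steel strip 24 mm wide, 6 mm thick, 214 mm long along the holder's y, on two side arms, 84 mm from the hinge line. At joint 0 the strip lies level over the roll axis, 90 mm above the bench.
- tear_bar (a joint): Angle of the tear bar (rad): 0 resting on a loaded roll; grows as it swings up and to the rear; 1.38 with its arms straight up; stops at 2.0. It starts raised, leaning to the rear, between 1.55 and 1.9. The stiff hinge holds it there; pushed forward well past upright it sinks by its own weight.
- gourd: Dried bottle gourd standing upright, 64 mm across, 99 mm tall plus stem, origin under its foot. Leave alone.
- log: Short log with dark bark, pale top, 60 mm across, 54 mm tall, origin under it. Leave alone.
- sanding_block: Cork sanding block 80 x 45 x 26 mm lying flat, origin under it. Leave alone.
Not all that is in view belongs to the job. There is more than one size of the part that bears roll_center; the job needs the largest.

How it is judged:
By the outcome, as a careful person would: the job done as asked, in the order asked, and still so for the second after the job is handed in, with the robot touching nothing.
It also fails if it takes over 58 s, if anything falls off the work surface, if the arm or the gripper's body presses on something with over 40 N, if the wrist force passes 120 N, or if a joint passes its speed limit or range.

### The arm

A 6-joint arm with a two-finger parallel gripper is mounted at the origin on the work surface. World frame = base frame: x ahead of the robot, y to its left, z up, the work surface at z = 0. Lengths are in m, angles in rad, forces in N, time in s.
With the tool pointing down it reaches from about 0.3 to 0.775 m from the base axis. Payload 14.6 kg.
Tool frame: the origin (TCP) lies midway between the tips of the shut fingers; the grasp point (between the pads) lies 19 mm behind it; z points along the fingers, y is the line along which they close (so a half turn about z gives the same grasp; the last joint's range is limited). The gripper opens to 94 mm and grips with 3 to 60 N. Pads are 16 mm wide; open, the fingers measure 119 mm over their backs; the gripper's body (75 mm by 177 mm) begins 78 mm behind the grasp point.
Start: joints at [1.132, 0.3, 1.521, -0, 1.321, -0.067], TCP at [0.2, 0.512, 0.205] pointing down, gripper open.
Joint ranges: [-3.03, 3.03], [-0.79, 2.21], [0.23, 2.52], [-1.04, 4.18], [0, 3.07], [-2.55, 2.55]. Speed limits (rad/s): [2.22, 2.22, 2.57, 3.14, 3.14, 3.14].

### API

Orientations are given as [roll, pitch, yaw] about the fixed x, y, z axes, in that order (R = Rz(yaw) Ry(pitch) Rx(roll)).
In Python, from station import telemetry, optics, ctrl gives the robot as it stands.
- The arm moves only by the tool carry_out, never from a script. Its argument "plan" is a list that holds one entry, the list of rows, each a list of 7 numbers: the shift along the tool's x, y, z in mm, then the turn, a rotation vector about the tool's x, y, z in rad, then the finger opening in mm, from 0 to 94. A call has 1 to 20 rows; each row shifts and turns the commanded pose from where the row before left it, along the tool's axes as they then stand; what a row does not reach is not made up. A row lasts 1/12 s, in which the tool goes at most 41.7 mm and 7.16 degrees, less where a joint would pass 70% of its speed; a pose out of reach is approached as far as the arm can. A call with a gripper value outside its range is refused whole. The fingers move at their own pace and stop on an object; "squeeze" is the grip in N (left out, the last holds). Time passes only in rows, so rows that do not move let the fingers close. It gives the time, the measured TCP pose, the force, the opening and the grip force at its end, in the units of the state.
- telemetry.get_obs(): the state, without advancing time (a new reading comes with each control period).
- optics.camera(name): name is "scene" or "top" or "wrist"; returns a dict with "pixels" (420x560x3 uint8, red, green, blue), "intrinsics" (3x3 intrinsics, pixels), "origin" and "rotation" of the camera in the world. Camera axes: x right, y down, z forward; pixel columns grow to the right and rows downward; lengths in m; the calibration is good to about 2 mm. A picture is of the moment at which its call begins. There is no depth.
- ctrl.hand_in(): hands the job in; it is judged then, once.
The state is a dict: "time_s": time; "qpos": joint angles; "joint_vel": joint speeds; "tau": joint torques, N m; "ee_pos": TCP position; "eef_rot": TCP orientation; "force": force on the tool from outside, world axes, zero at the start; "moment": the same for the moment, N m; "grip_width": finger opening in m; "grip_force": force on a finger pad.
Only numpy, scipy, OpenCV 4.12 (cv2) and the standard library are available. Lean on these libraries where they do the work, as an engineer would, in place of code of your own. Each camera call takes 0.05 s, during which the arm holds its last target. There are 200 camera calls.

## Working session

There is one attempt and no reset: what is moved stays moved. The work goes in short steps, Python scripts to look and compute and a tool call to move; the robot and the scene stay as the last step left them, time stands still between calls to the robot, and variables do not carry over. Pictures are saved under pics/ and viewed, at most 10 in all, crops included, and the job is handed in when it is done.

Besides the shell and the picture viewer there is one more tool, called after "Emit:" as name([rows], argument=value, ...), one row to a line, values as JSON. carry_out: Moves the arm, as the interface text tells. Its arguments: {"type":"object","properties":{"plan":{"type":"array","items":{"type":"array","items":{"type":"array","items":{"type":"number"}}}},"squeeze":{"type":"number"}},"required":["plan"]}

```bash
mkdir -p pics; ls
python3 - <<'E'
from station import telemetry, optics, ctrl
import cv2, numpy as np
for n in ["scene","top"]:
    c=optics.camera(n); cv2.imwrite(f"pics/{n}0.png",c["pixels"][:,:,::-1]); np.savez(f"{n}0.npz",**c)
    print(n,c["intrinsics"].tolist(),np.round(c["origin"],3),np.round(c["rotation"],3).tolist())
o=telemetry.get_obs(); print({k:np.round(v,3).tolist() for k,v in o.items()})
E
```

```text
pics
scene [[458.2531143754212, 0.0, 284.5410678223226], [0.0, 458.2531143754212, 204.16253709339605], [0.0, 0.0, 1.0]] [0.882 0.421 0.968] [-2.576, 0.002, 2.408]
top [[400.5808094679838, 0.0, 274.35803017285514], [0.0, 400.5808094679838, 206.27999144961885], [0.0, 0.0, 1.0]] [ 0.428 -0.003  0.894] [-3.05, -0.02, -1.599]
{'time_s': 0.1, 'qpos': [1.132, 0.3, 1.521, 0.0, 1.321, -0.067], 'joint_vel': [0.001, -0.001, -0.002, -0.001, 0.0, -0.0], 'tau': [-0.0, -53.265, -35.328, 0.071, 0.023, -0.0], 'ee_pos': [0.2, 0.512, 0.205], 'eef_rot': [-3.141, -0.0, 2.77], 'force': [-0.122, 0.237, 0.534], 'moment': [0.088, -0.069, -0.004], 'grip_force': 0.0, 'grip_width': 0.094}
```

View pics/top0.png

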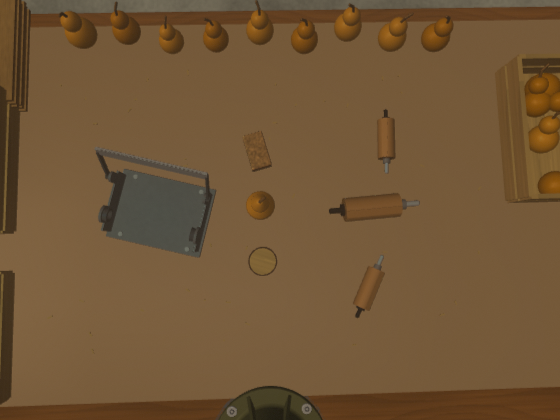

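View pics/scene0.png

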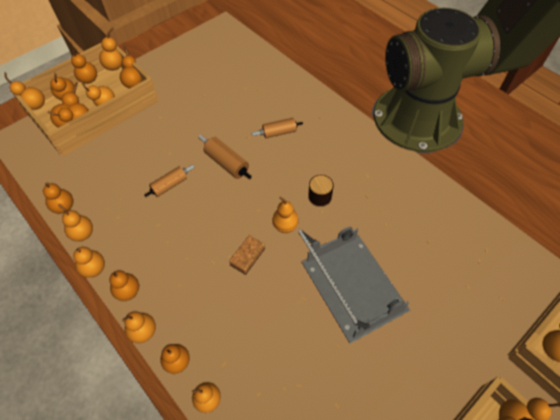

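```bash
cat > h.py <<'E'
import numpy as np, cv2
from scipy.spatial.transform import Rotation as R
def load(n): return dict(np.load(n+".npz"))
def ray(c,uv):
    M=R.from_euler('xyz',c["rotation"]).as_matrix() if np.size(c["rotation"])==3 else c["rotation"]
    uv=np.atleast_2d(uv); d=np.c_[uv,np.ones(len(uv))]@np.linalg.inv(c["intrinsics"]).T
    return c["origin"], d@M.T
def onplane(c,uv,z):
    o,d=ray(c,uv); return o+d*((z-o[2])/d[:,2])[:,None]
def proj(c,P):
    M=R.from_euler('xyz',c["rotation"]).as_matrix() if np.size(c["rotation"])==3 else c["rotation"]
    p=(np.atleast_2d(P)-c["origin"])@M@c["intrinsics"].T; return p[:,:2]/p[:,2:]
def two(c1,u1,c2,u2):
    o1,d1=ray(c1,u1); o2,d2=ray(c2,u2); d1=d1[0];d2=d2[0]
    t=np.linalg.lstsq(np.c_[d1,-d2],o2-o1,rcond=None)[0]; a=o1+d1*t[0]; b=o2+d2*t[1]
    return (a+b)/2,np.linalg.norm(a-b)
E
python3 - <<'E'
from h import *
t=load("top0"); s=load("scene0")
a=t["pixels"][140:265,85:225,::-1]; b=s["pixels"][220:345,290:415,::-1]
a=cv2.resize(a,None,fx=4,fy=4,interpolation=2)[:, :]; cv2.imwrite("pics/c_top.png",a)
cv2.imwrite("pics/c_sc.png",cv2.resize(b,None,fx=4,fy=4,interpolation=2))
# roll mask in top view
hsv=cv2.cvtColor(t["pixels"],cv2.COLOR_RGB2HSV); crop=hsv[180:235,315:430].reshape(-1,3)
print(hsv[207,372],hsv[240,372],hsv[211,335],hsv[203,414])
m=((hsv[...,1]>hsv[240,372,1].astype(int)+25)).astype(np.uint8)*255
n,l,st,ce=cv2.connectedComponentsWithStats(m)
k=l[207,372]; print(k,st[k]); r=cv2.minAreaRect(np.argwhere(l==k)[:,::-1].astype(np.float32)); print(r)
p=onplane(t,cv2.boxPoints(r),.045); print(p.round(4).tolist())
E
```

```text
[ 15 160 116] [ 16 126 119] [ 15 104  49] [ 22  42 108]
83 [ 342  194   60   27 1256]
((371.9754638671875, 206.7295379638672), (22.452861785888672, 59.029300689697266), 84.80557250976562)
[[0.5189, -0.166, 0.045], [0.5271, -0.2932, 0.045], [0.4789, -0.2948, 0.045], [0.471, -0.1682, 0.045]]
```

View pics/c_top.png

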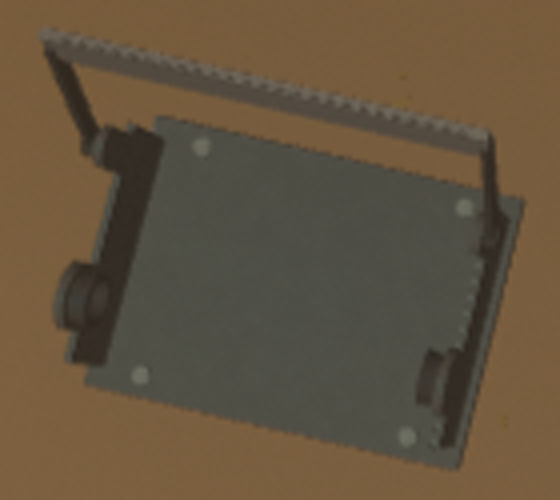

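View pics/c_sc.png

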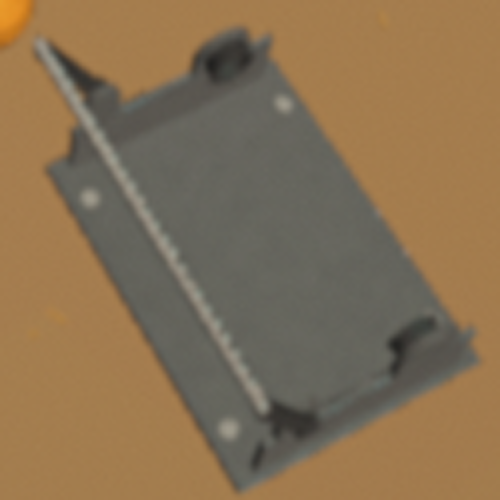

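Run:
```python
from h import *
from scipy.optimize import least_squares
t=load("top0"); s=load("scene0")
T=np.array([[106.25,236.25],[199.5,257],[215.75,190]])-.1; S=np.array([[301.75,262.5],[350,343],[409.5,310]])-.1
pt=onplane(t,T,.006)[:,:2]; ps=onplane(s,S,.006)[:,:2]
mt=np.array([[-.048,.106],[-.048,-.106],[.108,-.106]]); ms=np.array([[.108,-.106],[.108,.106],[-.048,.106]])
def pose(p,m):
    f=lambda q:(m@np.array([[np.cos(q[2]),np.sin(q[2])],[-np.sin(q[2]),np.cos(q[2])]])+q[:2]-p).ravel()
    r=least_squares(f,[.42,.25,-.2]); return r.x, (f(r.x).reshape(-1,2)*1e3).round(1).tolist()
print(pose(pt,mt)); print(pose(ps,ms)); q,_=pose(np.r_[pt,ps],np.r_[mt,ms]); print(q)
# bar ends (top-left/right in strip's upper edge)
u1=np.array([[45/4+85,34/4+140],[489/4+85,132/4+140]]); u2=np.array([[268/4+290,408/4+220],[40/4+290,44/4+220]])
Rz=R.from_euler('z',q[2]).as_matrix()
for a,b in zip(u1,u2):
    P,e=two(t,a,s,b); print("bar end",(P-[q[0],q[1],0])@Rz,e)
# predicted cup pixels
# roll: scene mask
hsv=cv2.cvtColor(s["pixels"],cv2.COLOR_RGB2HSV)
print(hsv[157,226],hsv[185,226])
def pin(c,box,lo):
    pass
# bright pin & black stub tips in top
for n,c,(x0,x1,y0,y1) in [("top",t,(322,428,190,222)),("sc",s,(192,258,128,186))]:
    p=c["pixels"][y0:y1,x0:x1].astype(int); h=cv2.cvtColor(c["pixels"],cv2.COLOR_RGB2HSV)[y0:y1,x0:x1]
    dark=h[...,2]<65; grey=(h[...,1]<75)&(h[...,2]>65)
    for m,k in((dark,"dark"),(grey,"grey")):
        n_,l,st,ce=cv2.connectedComponentsWithStats(m.astype(np.uint8)); 
        for i in range(1,n_):
            if st[i,4]>8: 
                r=cv2.minAreaRect(np.argwhere(l==i)[:,::-1].astype(np.float32)); print(n,k,st[i,4],(cv2.boxPoints(r)+[x0,y0]).round(1).tolist())
```

```text
(array([ 0.47296379,  0.23520841, -0.25154302]), [[-0.2, 1.8], [-1.9, -0.4], [2.1, -1.4]])
(array([ 0.47398981,  0.23693007, -0.25003489]), [[0.5, -3.0], [1.7, 0.8], [-2.1, 2.2]])
[ 0.47344909  0.2360684  -0.24987916]
bar end [0.11483995 0.1060285  0.15497986] 0.003644841774322839
bar end [ 0.11583031 -0.10588178  0.15629686] 0.0033382216276732143
[ 14 175 163] [ 16 135 164]
top dark 102 [[329.0, 204.0], [344.0, 204.0], [344.0, 215.0], [329.0, 215.0]]
top grey 79 [[402.0, 200.0], [418.0, 200.0], [418.0, 207.0], [402.0, 207.0]]
sc dark 72 [[236.9, 170.3], [244.5, 166.1], [250.4, 176.8], [242.9, 181.0]]
sc grey 19 [[251.6, 132.4], [257.0, 131.0], [257.7, 133.8], [252.3, 135.2]]
sc grey 30 [[198.5, 136.5], [201.0, 134.0], [206.5, 139.5], [204.0, 142.0]]
```

```bash
cat >> h.py <<'E'
def go(pos,Rt,obs=None):
    from station import telemetry
    o=obs or telemetry.get_obs(); Rc=R.from_euler('xyz',o["eef_rot"])
    rv=(Rc.inv()*Rt).as_rotvec(); d=Rt.inv().apply(np.array(pos)-o["ee_pos"])*1e3
    print("turn",rv.round(4).tolist(),"then shift",d.round(1).tolist(),"t",round(float(o["time_s"]),2))
H=np.array([.4735,.236,0]); HY=-.25
RH=R.from_euler('z',HY)
E
python3 - <<'E'
from h import *
t=load("top0"); s=load("scene0")
pl=onplane(t,[329,210.3],.027)[0]; sp=onplane(t,[418.5,203],.027)[0]; ce=onplane(t,[372,206.7],.03)[0]
print(pl,sp,ce,np.linalg.norm(pl-sp)); d=(pl-sp)/np.linalg.norm(pl-sp)
print("centre est", pl-d*.093, sp+d*.107)
pls=onplane(s,[[247,177.5]],.027)[0]; sps=onplane(s,[[199.7,135.5]],.027)[0]; print("scene",pls,sps)
yaw=np.arctan2(d[1],d[0]); print(yaw)
c=(pl-d*.093+sp+d*.107)/2
go([c[0],c[1],.205],R.from_euler('xyz',[np.pi,0,yaw]))
E
```

```text
[ 0.4951239  -0.14084979  0.027     ] [ 0.50588618 -0.33808454  0.027     ] [ 0.50023027 -0.23451182  0.03      ] 0.19752815952180042
centre est [ 0.50019098 -0.23371165  0.027     ] [ 0.5000563  -0.23124348  0.027     ]
scene [ 0.50077379 -0.14667524  0.027     ] [ 0.50669088 -0.33928857  0.027     ]
1.625308112579527
turn [-0.0009, 0.0005, 1.1445] then shift [-760.0, 259.4, -0.0] t 0.1
```

Emit:
carry_out([
  [[0,0,0,0,0,0.1145,94],[0,0,0,0,0,0.1145,94],[0,0,0,0,0,0.1145,94],[0,0,0,0,0,0.1145,94],[0,0,0,0,0,0.1145,94],[0,0,0,0,0,0.1145,94],[0,0,0,0,0,0.1145,94],[0,0,0,0,0,0.1145,94],[0,0,0,0,0,0.1145,94],[0,0,0,0,0,0.1145,94]],
])

```text
time_s: 0.93
ee_pos: [0.1997, 0.5123, 0.2051]
eef_rot: [-3.141, 0.001, 1.619]
force: [0.7, -0.7, 0.1]
grip_width: 0.0942
grip_force: 0.0
```

Emit:
carry_out([
  [[-38,13,0,0,0,0,94],[-38,13,0,0,0,0,94],[-38,13,0,0,0,0,94],[-38,13,0,0,0,0,94],[-38,13,0,0,0,0,94],[-38,13,0,0,0,0,94],[-38,13,0,0,0,0,94],[-38,13,0,0,0,0,94],[-38,13,0,0,0,0,94],[-38,13,0,0,0,0,94],[-38,13,0,0,0,0,94],[-38,13,0,0,0,0,94],[-38,13,0,0,0,0,94],[-38,13,0,0,0,0,94],[-38,13,0,0,0,0,94],[-38,13,0,0,0,0,94],[-38,13,0,0,0,0,94],[-38,13,0,0,0,0,94],[-38,13,0,0,0,0,94],[-38,13,0,0,0,0,94]],
])

```text
time_s: 2.6
ee_pos: [0.5006, -0.2345, 0.2051]
eef_rot: [-3.141, -0.0, 1.625]
force: [0.3, 0.8, 0.6]
grip_width: 0.094
grip_force: 0.0
```

Run:
```python
from h import *
from station import optics
c=optics.camera("wrist"); cv2.imwrite("pics/w1.png",c["pixels"][:,:,::-1]); np.savez("w1.npz",**c)
go([.5,-.233,.205],R.from_euler('xyz',[np.pi,0,1.625]))
print(proj(c,[[.495,-.1408,.026],[.506,-.338,.026],[.5,-.233,.026]]))
```

```text
turn [-0.0009, 0.0006, -0.0031] then shift [6.6, -1.5, -0.8] t 2.65
[[275.49165617  97.43050174]
 [275.96224938 281.53232984]
 [275.59138664 189.61401343]]
```

View pics/w1.png

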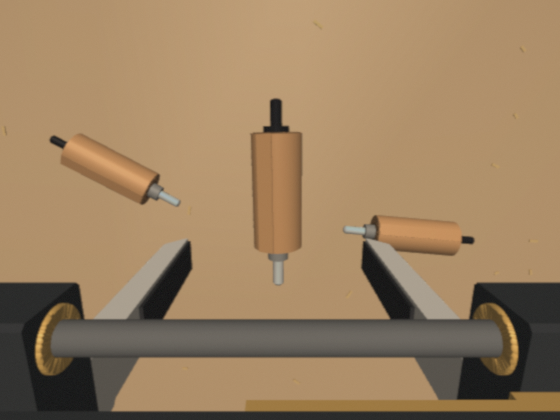

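Emit:
carry_out([
  [[0,0,0,0,0,0,94],[0,0,0,0,0,0,94],[0,0,0,0,0,0,94]],
])

```text
time_s: 2.9
ee_pos: [0.5002, -0.2316, 0.2054]
eef_rot: [-3.141, -0.0, 1.625]
force: [0.2, 0.4, -0.6]
grip_width: 0.094
grip_force: 0.0
```

Run:
```python
from h import *
c=load("w1"); a,b,k=onplane(c,[[276,98.5],[278,285.5],[276.7,191]],.026)
print(a,b,np.linalg.norm(a-b)); d=(a-b)/np.linalg.norm(a-b); m=a-d*.093; n=b+d*.107; print(m,n); ce=(m+n)/2
yaw=np.arctan2(d[1],d[0]);print(yaw)
go([ce[0],ce[1],.007],R.from_euler('xyz',[np.pi,0,yaw]))
```

```text
[ 0.49555368 -0.14177691  0.026     ] [ 0.5085569  -0.34274723  0.026     ] 0.20139054832297787
[ 0.50155843 -0.23458286  0.026     ] [ 0.50164821 -0.2359705   0.026     ]
1.6354084218425868
turn [-0.0004, -0.0003, -0.0101] then shift [-3.8, 1.2, 198.4] t 2.9
```

Emit:
carry_out([
  [[-3,1,37,0,0,-0.008,94],[0,0,40,0,0,0,94],[0,0,40,0,0,0,94],[0,0,35,0,0,0,94],[0,0,25,0,0,0,94],[0,0,13,0,0,0,94],[0,0,7,0,0,0,94],[0,0,0,0,0,0,94],[0,0,0,0,0,0,40],[0,0,0,0,0,0,40],[0,0,0,0,0,0,40],[0,0,0,0,0,0,40],[0,0,0,0,0,0,40],[0,0,0,0,0,0,40],[0,0,0,0,0,0,40],[0,0,0,0,0,0,40]],
], squeeze=50)

```text
time_s: 4.23
ee_pos: [0.5016, -0.2354, 0.0086]
eef_rot: [3.142, 0.0, 1.633]
force: [-1.0, 0.6, 2.2]
grip_width: 0.0513
grip_force: 50.0
```

Emit:
carry_out([
  [[0,0,-10,0,0,0,40],[0,0,-20,0,0,0,40],[0,0,-35,0,0,0,40],[0,0,-35,0,0,0,40],[0,0,-35,0,0,0,40],[0,0,-35,0,0,0,40],[0,0,-20,0,0,0,40],[0,0,-10,0,0,0,40],[0,0,0,0,0,0,40],[0,0,0,0,0,0,40],[0,0,0,0,0,0,40]],
])

```text
time_s: 5.15
ee_pos: [0.501, -0.2351, 0.2066]
eef_rot: [-3.139, -0.002, 1.633]
force: [-0.4, -0.3, -1.9]
grip_width: 0.0509
grip_force: 50.0
```

Run:
```python
from h import *
from station import optics,telemetry
c=optics.camera("wrist"); cv2.imwrite("pics/w2.png",c["pixels"][:,:,::-1]); np.savez("w2.npz",**c)
o=telemetry.get_obs(); print(o["ee_pos"],o["eef_rot"],o["force"],o["grip_width"])
```

```text
[ 0.50102002 -0.23508744  0.20656602] [-3.13895034e+00 -1.64966347e-03  1.63276427e+00] [-0.49600358  0.41082146 -2.88604563] 0.051020228374826476
```

View pics/w2.png

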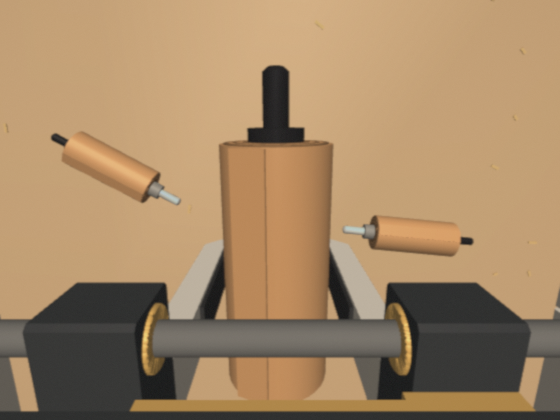

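Run:
```python
from h import *
c=load("w2"); Rt=R.from_euler('xyz',[-3.13895,-.00165,1.63276]); p=np.array([.50102,-.23509,.20657])
o,d=ray(c,[[276,67],[276,135],[276,142]]); o=Rt.inv().apply(o-p); d=Rt.inv().apply(d)
print(o)
for z in(-.0115,-.0174,-.0235,-.030): print(z,((o+d*((z-o[2])/d[:,2])[:,None])*1e3).round(1).tolist())
L=.2
for name,tau,pin in(("above",.3,(0,-.066,.16)),("pre",.3,(0,-.074,.064))):
    Rl=R.from_matrix(np.array([[0,1,0],[1,0,0],[0,0,-1.]]).T)   # tool x=+y, y=+x, z=-z in holder
    Rt=RH*R.from_euler('y',-L)*R.from_euler('x',tau)*Rl if False else RH*R.from_euler('x',tau)*R.from_euler('y',-L)*Rl
    print(Rt.as_matrix().round(3).tolist())
```

```text
[ 7.07994369e-02 -1.43902549e-05 -1.78697355e-01]
-0.0115 [[94.7, -0.0, -11.5], [64.6, -0.0, -11.5], [61.4, -0.0, -11.5]]
-0.0174 [[93.8, -0.0, -17.4], [64.9, -0.0, -17.4], [61.7, -0.0, -17.4]]
-0.0235 [[92.9, -0.0, -23.5], [65.1, -0.0, -23.5], [62.1, -0.0, -23.5]]
-0.03 [[92.0, -0.0, -30.0], [65.3, -0.0, -30.0], [62.4, -0.0, -30.0]]
[[0.236, 0.935, 0.264], [0.926, -0.299, 0.231], [0.296, 0.19, -0.936]]
[[0.236, 0.935, 0.264], [0.926, -0.299, 0.231], [0.296, 0.19, -0.936]]
```

```bash
cat >> h.py <<'E'
Rl=R.from_matrix(np.array([[0,1,0],[1,0,0],[0,0,-1.]]).T)
OFF=np.array([.001,0,-.0174])
def pose(centre,tau,L=.2):
    Rt=RH*R.from_euler('x',tau)*R.from_euler('y',-L)*Rl
    return H+RH.apply(centre)-Rt.apply(OFF),Rt
def pin2c(pin,tau,l=.107): return np.array(pin)+l*np.array([0,np.cos(tau),np.sin(tau)])
def where():
    from station import telemetry
    o=telemetry.get_obs(); Rt=R.from_euler('xyz',o["eef_rot"]); c=RH.inv().apply(o["ee_pos"]+Rt.apply(OFF)-H); ax=RH.inv().apply(Rt.apply([1,0,0]))
    print("centre",(c*1e3).round(1),"axis",ax.round(3),"F_holder",RH.inv().apply(o["force"]).round(1),"pin free",((c-.107*ax)*1e3).round(1),"plain",((c+.093*ax)*1e3).round(1),"grip",round(float(o["grip_width"]),4),"t",round(float(o["time_s"]),2))
E
python3 - <<'E'
from h import *
where()
P=pose(pin2c((0,-.066,.17),.3),.3); print(P[0]); go(*P)
E
```

```text
centre [ 143.  -448.7  224. ] axis [-0.307  0.952  0.002] F_holder [-0.6  0.3 -2.9] pin free [ 175.8 -550.5  223.8] plain [ 114.4 -360.2  224.1] grip 0.051 t 5.2
[0.48682105 0.27419699 0.18503364]
turn [-0.2466, 0.2646, 0.3381] then shift [461.7, -169.8, 134.3] t 5.2
```

Emit:
carry_out([
  [[0,0,0,-0.049,0.053,0.068,40],[0,0,0,-0.049,0.053,0.068,40],[0,0,0,-0.049,0.053,0.068,40],[0,0,0,-0.049,0.053,0.068,40],[0,0,0,-0.049,0.053,0.068,40],[22,-8,6,0,0,0,40],[33,-12,9.5,0,0,0,40],[33,-12,9.5,0,0,0,40],[33,-12,9.5,0,0,0,40],[33,-12,9.5,0,0,0,40],[33,-12,9.5,0,0,0,40],[33,-12,9.5,0,0,0,40],[33,-12,9.5,0,0,0,40],[33,-12,9.5,0,0,0,40],[33,-12,9.5,0,0,0,40],[33,-12,9.5,0,0,0,40],[33,-12,9.5,0,0,0,40],[33,-12,9.5,0,0,0,40],[33,-12,9.5,0,0,0,40],[11,-6,5,0,0,0,40]],
])

```text
time_s: 6.87
ee_pos: [0.4872, 0.2778, 0.1851]
eef_rot: [2.942, -0.299, 1.321]
force: [0.9, -0.3, -2.5]
grip_width: 0.0516
grip_force: 50.0
```

Emit:
carry_out([
  [[0,0,0,0,0,0,40],[0,0,0,0,0,0,40],[0,0,0,0,0,0,40],[0,0,0,0,0,0,40]],
])

```text
time_s: 7.2
ee_pos: [0.4884, 0.2732, 0.1861]
eef_rot: [2.941, -0.299, 1.318]
force: [-0.0, -0.7, -2.7]
grip_width: 0.0509
grip_force: 50.0
```

Run:
```python
from h import *
where(); go(*pose(pin2c((0,-.066,.10),.3),.3)); go(*pose(pin2c((0,-.073,.064),.3),.3))
from station import optics
for n in("top","scene"):
    c=optics.camera(n); np.savez(n+"1.npz",**c)
a=np.load("top1.npz")["pixels"]; b=np.load("scene1.npz")["pixels"]
A=cv2.resize(a[130:270,80:230],None,fx=2.6,fy=2.6,interpolation=2); B=cv2.resize(b[190:330,280:430],None,fx=2.6,fy=2.6,interpolation=2)
cv2.imwrite("pics/p1.png",np.hstack([A,B])[:,:,::-1])
```

```text
centre [  1.7  35.7 202.7] axis [0.003 0.956 0.295] F_holder [ 0.1 -0.7 -2.7] pin free [  1.5 -66.5 171.2] plain [  2.  124.6 230.1] grip 0.0509 t 7.2
turn [0.0016, 0.0013, -0.0023] then shift [-20.5, -15.3, 66.4] t 7.2
turn [0.0016, 0.0013, -0.0023] then shift [-37.8, -21.7, 98.1] t 7.2
```

View pics/p1.png

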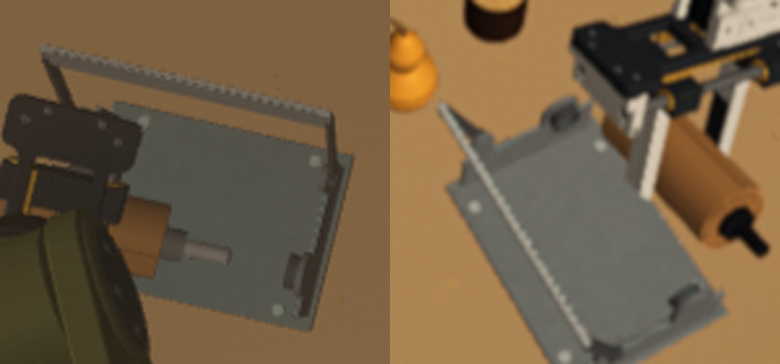

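Run:
```python
from h import *
t=load("top1"); s=load("scene1"); w=lambda p:H+RH.apply(np.array(p))
pts=[w([.0015,-.0665,.171]),w([.002,.1246,.230]),w([0,-.086,.064]),w([0,.086,.064]),w([0,-.086,.079]),w([0,.086,.079])]
pt=proj(t,pts); ps=proj(s,pts)
print("top crop px", ((pt[:1]-[80,130])*2.6).round(1), "scene plain crop", ((ps[1:2]-[280,190])*2.6+[390,0]).round(1))
print("c_top: b,a rim ctr, tops", ((pt[2:]-[85,140]+.5)*4).round(1).tolist()); print("c_sc", ((ps[2:]-[290,220]+.5)*4).round(1).tolist())
```

```text
top crop px [[231.4 256.8]] scene plain crop [[762.7 252.8]]
c_top: b,a rim ctr, tops [[424.5, 375.6], [98.7, 301.9], [418.9, 374.9], [87.1, 299.8]]
c_sc [[233.5, 69.0], [411.0, 330.3], [236.6, 56.1], [416.8, 319.8]]
```

Emit:
carry_out([
  [[-3,-2,10,0.0016,0.0013,-0.0023,40],[-4,-3,14,0,0,0,40],[-4,-3,14,0,0,0,40],[-4,-3,14,0,0,0,40],[-3,-2.5,9,0,0,0,40],[-2.5,-1.5,6,0,0,0,40],[-5,-2,8,0,0,0,40],[-5,-2,8,0,0,0,40],[-4,-1.7,8,0,0,0,40],[-3.3,-1,7,0,0,0,40],[0,0,0,0,0,0,40],[0,0,0,0,0,0,40],[0,0,0,0,0,0,40]],
])

```text
time_s: 8.38
ee_pos: [0.4852, 0.2686, 0.0798]
eef_rot: [2.941, -0.301, 1.322]
force: [0.6, -0.3, -2.0]
grip_width: 0.0511
grip_force: 50.0
```

Run:
```python
from h import *
where()
from station import optics
for n in("top","scene"):
    c=optics.camera(n); np.savez(n+"2.npz",**c)
a=np.load("top2.npz")["pixels"]; b=np.load("scene2.npz")["pixels"]
A=cv2.resize(a[180:270,135:225],None,fx=4.4,fy=4.4,interpolation=2); B=cv2.resize(b[210:300,320:410],None,fx=4.4,fy=4.4,interpolation=2)
cv2.imwrite("pics/p2.png",np.hstack([A,B])[:,:,::-1])
```

```text
centre [-0.2 30.4 96.4] axis [-0.001  0.955  0.296] F_holder [ 0.6 -0.2 -2. ] pin free [ -0.  -71.8  64.7] plain [ -0.3 119.2 123.9] grip 0.0511 t 8.38
```

View pics/p2.png

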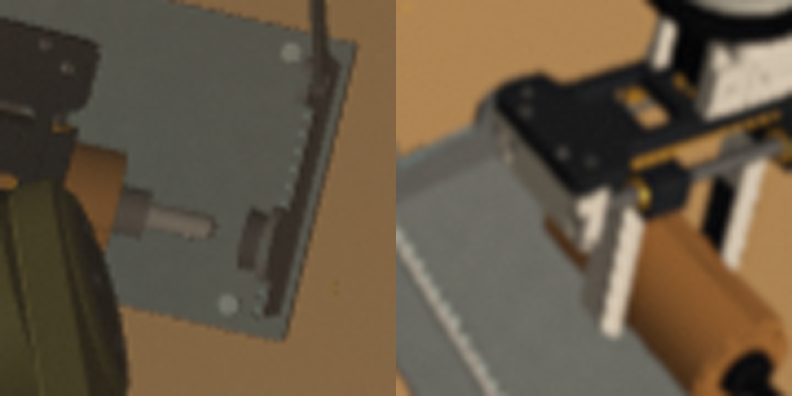

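Run:
```python
from h import *
go(*pose(pin2c((-.0015,-.072,.064),.3),.3)); go(*pose(pin2c((-.0015,-.094,.064),.3),.3));
```

```text
turn [0.0007, -0.0012, 0.0014] then shift [-0.5, -1.5, 0.5] t 8.48
turn [0.0007, -0.0012, 0.0014] then shift [-21.5, -0.2, -5.9] t 8.48
```

Emit:
carry_out([
  [[-0.5,-1.5,0.5,0,0,0,40],[-3,0.2,-0.9,0,0,0,40],[-3,0.2,-0.9,0,0,0,40],[-3,0.2,-0.9,0,0,0,40],[-3,0.2,-0.9,0,0,0,40],[-3,0.2,-0.9,0,0,0,40],[-2,0.1,-0.6,0,0,0,40],[-2,0.1,-0.6,0,0,0,40],[-2,0.1,-0.6,0,0,0,40],[0,0,0,0,0,0,40],[0,0,0,0,0,0,40]],
])

```text
time_s: 9.4
ee_pos: [0.4782, 0.2472, 0.0784]
eef_rot: [2.941, -0.3, 1.322]
force: [-0.3, 0.0, -1.6]
grip_width: 0.0513
grip_force: 50.0
```

Run:
```python
from h import *
where()
```

```text
centre [-1.7  8.  95. ] axis [-0.001  0.955  0.296] F_holder [-0.3 -0.  -1.6] pin free [ -1.6 -94.2  63.3] plain [ -1.8  96.8 122.5] grip 0.0513 t 9.4
```

Emit:
carry_out([
  [[-2,0,0,0,0,0,40],[-2,0,0,0,0,0,40],[-2,0,0,0,0,0,40],[-1.5,0,0,0,0,0,40],[-1.5,0,0,0,0,0,40],[0,0,0,0,0,0,40],[0,0,0,0,0,0,40]],
])

```text
time_s: 9.98
ee_pos: [0.4762, 0.239, 0.0759]
eef_rot: [2.941, -0.301, 1.322]
force: [1.8, 5.1, -1.2]
grip_width: 0.051
grip_force: 50.0
```

Run:
```python
from h import *
where()
```

```text
centre [-1.6 -0.5 92.5] axis [-0.001  0.955  0.296] F_holder [ 0.5  5.4 -1.2] pin free [  -1.5 -102.7   60.8] plain [ -1.7  88.3 120. ] grip 0.051 t 9.98
```

Emit:
carry_out([
  [[-2,0,0,0,0,0,40],[-2,0,0,0,0,0,40],[-1.2,0,0,0,0,0,40],[0,0,0,0,0,0,40],[0,0,0,0,0,0,40]],
])

```text
time_s: 10.4
ee_pos: [0.475, 0.2344, 0.0744]
eef_rot: [2.941, -0.301, 1.322]
force: [1.5, 5.6, -0.7]
grip_width: 0.0511
grip_force: 50.0
```

```bash
cat >> h.py <<'E'
def path(taus,ytip=.0833,zp=.063,x=-.0015):
    prev=None
    for ta in taus:
        cy=ytip-.093*np.cos(ta); p,Rt=pose(np.array([x,cy,zp+(cy+.096)*np.tan(ta)]),ta)
        if prev is not None: # rotation and shift both in the frame before the row
            print(round(ta,3),(prev[1].inv().apply(p-prev[0])*1e3).round(2).tolist(),(prev[1].inv()*Rt).as_rotvec().round(4).tolist())
        else: go(p,Rt)
        prev=(p,Rt)
E
python3 - <<'E'
from h import *
where(); path(np.arange(.3,-.001,-.03))
E
```

```text
centre [-1.6 -5.3 91. ] axis [-0.001  0.955  0.296] F_holder [ 0.1  5.8 -0.7] pin free [  -1.4 -107.5   59.3] plain [ -1.7  83.5 118.6] grip 0.0511 t 10.4
turn [0.0005, -0.0012, 0.0012] then shift [-0.3, 0.1, -0.0] t 10.4
0.27 [-2.2, -0.55, 2.7] [0.0, -0.0294, -0.006]
0.24 [-2.0, -0.54, 2.66] [-0.0, -0.0294, -0.006]
0.21 [-1.81, -0.53, 2.62] [-0.0, -0.0294, -0.006]
0.18 [-1.63, -0.52, 2.59] [0.0, -0.0294, -0.006]
0.15 [-1.46, -0.52, 2.56] [-0.0, -0.0294, -0.006]
0.12 [-1.29, -0.51, 2.54] [-0.0, -0.0294, -0.006]
0.09 [-1.12, -0.51, 2.52] [-0.0, -0.0294, -0.006]
0.06 [-0.96, -0.51, 2.51] [0.0, -0.0294, -0.006]
0.03 [-0.79, -0.51, 2.5] [-0.0, -0.0294, -0.006]
0.0 [-0.63, -0.51, 2.5] [0.0, -0.0294, -0.006]
```

Emit:
carry_out([
  [[-2.2,-0.5,2.7,0,-0.0294,-0.006,40],[-2,-0.5,2.7,0,-0.0294,-0.006,40],[-1.8,-0.5,2.6,0,-0.0294,-0.006,40],[-1.6,-0.5,2.6,0,-0.0294,-0.006,40],[-1.5,-0.5,2.6,0,-0.0294,-0.006,40],[0,0,0,0,0,0,40],[0,0,0,0,0,0,40],[0,0,0,0,0,0,40]],
])

```text
time_s: 11.07
ee_pos: [0.4739, 0.2293, 0.0591]
eef_rot: [2.941, -0.151, 1.323]
force: [0.5, 7.8, -0.4]
grip_width: 0.0509
grip_force: 50.0
```

Run:
```python
from h import *
where(); path([.15,.12])
from station import optics
for n in("top","scene"):
    c=optics.camera(n); np.savez(n+"3.npz",**c)
```

```text
centre [-1.5 -8.  76.1] axis [-0.002  0.989  0.151] F_holder [-1.4  7.7 -0.4] pin free [  -1.3 -113.7   60. ] plain [-1.6 84.  90.2] grip 0.0509 t 11.07
turn [0.0007, -0.0017, 0.0016] then shift [-0.7, -0.0, -0.2] t 11.07
0.12 [-1.29, -0.51, 2.54] [0.0, -0.0294, -0.006]
```

Run:
```python
from h import *
b=load("scene3"); im=b["pixels"]; 
w=lambda p:H+RH.apply(np.array(p))
print(((proj(b,[w([-.0016,.084,.0902]),w([0,.086,.079]),w([0,.086,.064])])-[340,240]+.5)*7).round(0).tolist())
cv2.imwrite("pics/p3.png",cv2.resize(im[240:325,340:440],None,fx=7,fy=7,interpolation=cv2.INTER_CUBIC)[:,:,::-1])
```

```text
[[388.0, 397.0], [379.0, 420.0], [369.0, 438.0]]
```

View pics/p3.png

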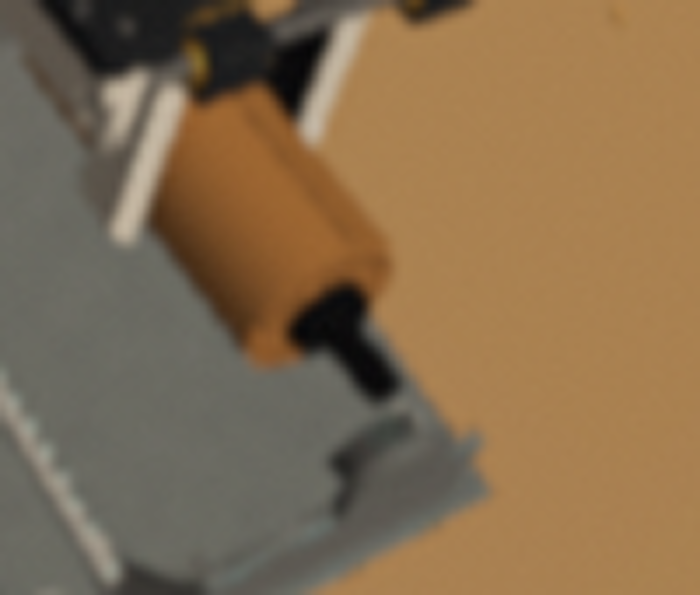

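Emit:
carry_out([
  [[-1.5,0,0,0,0,-0.004,40],[-1.3,-0.5,2.6,0,-0.0294,-0.006,40],[-1.1,-0.4,2.5,0,-0.0294,-0.006,40],[0,0,0,0,0,0,40],[0,0,0,0,0,0,40]],
])

```text
time_s: 11.58
ee_pos: [0.473, 0.2264, 0.0533]
eef_rot: [2.94, -0.09, 1.327]
force: [0.5, 8.8, -0.7]
grip_width: 0.0508
grip_force: 50.0
```

Run:
```python
from h import *
where(); path([.09,.06])
```

```text
centre [ -1.6 -10.   70.3] axis [-0.006  0.996  0.09 ] F_holder [-1.7  8.6 -0.7] pin free [  -0.9 -116.5   60.7] plain [-2.1 82.7 78.7] grip 0.0508 t 11.58
turn [0.0006, -0.0016, 0.0056] then shift [0.6, 0.1, -0.4] t 11.58
0.06 [-0.96, -0.51, 2.51] [0.0, -0.0294, -0.006]
```

Emit:
carry_out([
  [[-1,-0.3,2.5,0,-0.0294,-0.002,40],[-0.8,-0.3,2.5,0,-0.0294,-0.002,40],[-0.6,-0.4,2.4,0,-0.027,-0.004,40],[0,0,0,0,0,0,40],[0,0,0,0,0,0,40]],
])

```text
time_s: 12.0
ee_pos: [0.4733, 0.2245, 0.0457]
eef_rot: [2.941, -0.005, 1.318]
force: [1.4, 9.7, -1.4]
grip_width: 0.0507
grip_force: 50.0
```

Run:
```python
from h import *
where(); path([0,-.001])
```

```text
centre [ -0.9 -10.3  62.7] axis [0.003 1.    0.005] F_holder [-1.1  9.7 -1.4] pin free [  -1.2 -117.2   62.2] plain [-0.6 82.7 63.2] grip 0.0507 t 12.0
turn [0.0011, -0.0044, -0.0042] then shift [0.5, -0.6, -0.4] t 12.0
-0.001 [-0.02, -0.02, 0.08] [-0.0, -0.001, -0.0002]
```

Emit:
carry_out([
  [[1.5,0,0,0,0,0,40],[1.5,0,0,0,0,0,40],[1.5,0,0,0,0,0,40],[1.5,0,0,0,0,0,40],[1.5,0,0,0,0,0,40],[0,0,0,0,0,0,40],[0,0,0,0,0,0,40]],
])

```text
time_s: 12.58
ee_pos: [0.4751, 0.2314, 0.0458]
eef_rot: [2.941, -0.005, 1.317]
force: [1.5, 7.6, -1.1]
grip_width: 0.0507
grip_force: 50.0
```

Run:
```python
from h import *
where()
```

```text
centre [-0.8 -3.2 62.8] axis [0.004 1.    0.005] F_holder [-0.5  7.7 -1.1] pin free [  -1.2 -110.2   62.3] plain [-0.5 89.8 63.3] grip 0.0507 t 12.58
```

Emit:
carry_out([
  [[1.5,0,0,0,0,0,40],[1.5,0,0,0,0,0,40],[1.5,0,0,0,0,0,40],[1,0,0,0,0,0,40],[0.5,0,0,0,0,0,40],[0,0,0,0,0,0,40],[0,0,0,0,0,0,40]],
])

```text
time_s: 13.17
ee_pos: [0.4764, 0.2367, 0.0457]
eef_rot: [2.941, -0.004, 1.317]
force: [0.4, 4.7, -1.9]
grip_width: 0.0509
grip_force: 50.0
```

Run:
```python
from h import *
where()
```

```text
centre [-0.9  2.4 62.7] axis [0.004 1.    0.004] F_holder [-0.8  4.6 -1.9] pin free [  -1.3 -104.6   62.3] plain [-0.5 95.4 63.1] grip 0.0509 t 13.17
```

Emit:
carry_out([
  [[1,0,0.7,0,0,0,40],[0.5,0,0.7,0,0,0,40],[0,0,0,0,0,0,40],[0,0,0,0,0,0,40]],
])

```text
time_s: 13.5
ee_pos: [0.4767, 0.2369, 0.0443]
eef_rot: [2.942, -0.002, 1.316]
force: [-3.7, -6.9, 5.4]
grip_width: 0.0515
grip_force: 50.0
```

Run:
```python
from h import *
where()
```

```text
centre [-0.5  2.7 61.3] axis [0.004 1.    0.002] F_holder [-1.8 -7.6  5.4] pin free [  -1.  -104.3   61.2] plain [-0.1 95.7 61.5] grip 0.0515 t 13.5
```

Emit:
carry_out([
  [[0,0,0,0,0,0,52],[0,0,0,0,0,0,54],[0,0,0,0,0,0,58],[0,0,0,0,0,0,66],[0,0,0,0,0,0,74],[0,0,0,0,0,0,80],[0,0,0,0,0,0,80],[0,0,0,0,0,0,80]],
])

```text
time_s: 14.17
ee_pos: [0.477, 0.238, 0.0443]
eef_rot: [2.941, -0.004, 1.317]
force: [-0.5, 0.1, 0.8]
grip_width: 0.0799
grip_force: 0.0
```

Run:
```python
from h import *
where()
go(*pose(np.array([0,0,.30]),0.,.2))
```

```text
centre [-0.6  3.8 61.4] axis [0.004 1.    0.004] F_holder [-0.5 -0.1  0.8] pin free [  -1.  -103.2   61. ] plain [-0.2 96.8 61.7] grip 0.0799 t 14.17
turn [0.0005, -0.003, -0.0044] then shift [-3.8, 48.0, -233.7] t 14.17
```

Emit:
carry_out([
  [[0,0,-6,0,0,0,80],[0,0,-15,0,0,0,80],[0,0,-25,0,0,0,80],[0,0,-35,0,0,0,80],[0,0,-40,0,0,0,80],[0,0,-40,0,0,0,40],[0,0,-35,0,0,0,0],[0,0,-20,0,0,0,0],[0,0,0,0,0,0,0],[0,0,0,0,0,0,0],[0,0,0,0,0,0,0]],
])

```text
time_s: 15.08
ee_pos: [0.4348, 0.2478, 0.255]
eef_rot: [2.942, -0.003, 1.317]
force: [0.0, -0.6, -1.0]
grip_width: 0.0435
grip_force: 0.0
```

```bash
cat >> h.py <<'E'
def tcp(p,L=0): 
    return H+RH.apply(np.array(p)), RH*R.from_euler('y',-L)*Rl
E
python3 - <<'E'
from h import *
where()
go(*tcp([.17,0,.25])); go(*tcp([.17,0,.142]))
from station import optics
c=optics.camera("scene"); np.savez("scene4.npz",**c); cc=optics.camera("top"); np.savez("top4.npz",**cc)
A=cv2.resize(cc["pixels"][140:265,85:225],None,fx=2.8,fy=2.8,interpolation=2); B=cv2.resize(c["pixels"][215:340,290:430],None,fx=2.8,fy=2.8,interpolation=2)
cv2.imwrite("pics/p4.png",np.hstack([A,B])[:,:,::-1])
E
```

```text
centre [-43.8   2.8 272. ] axis [0.004 1.    0.003] F_holder [ 0.2 -0.6 -1. ] pin free [ -44.2 -104.2  271.7] plain [-43.5  95.8 272.3] grip 0.0435 t 15.08
turn [0.1994, -0.0024, -0.004] then shift [-1.9, 210.4, 5.0] t 15.08
turn [0.1994, -0.0024, -0.004] then shift [-1.9, 210.4, 113.0] t 15.08
```

View pics/p4.png

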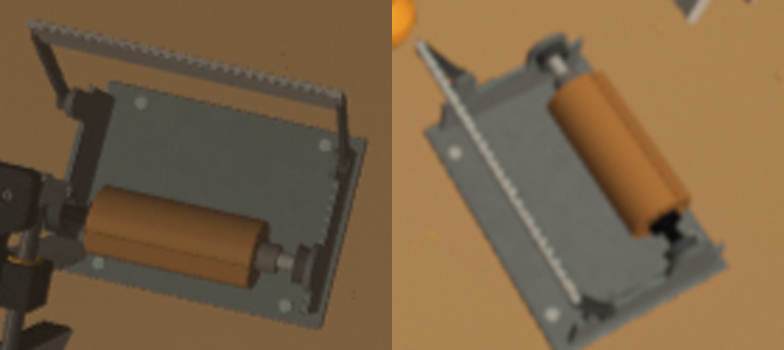

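Emit:
carry_out([
  [[0,0,0,0.1,0,0,0],[0,0,0,0.1,0,-0.004,0],[0,20,0,0,0,0,0],[0,35,1,0,0,0,0],[0,35,1,0,0,0,0],[0,35,1,0,0,0,0],[0,35,1,0,0,0,0],[-2,30,1,0,0,0,0],[0,20,0,0,0,0,0],[0,0,0,0,0,0,0],[0,0,20,0,0,0,0],[0,0,30,0,0,0,0],[0,0,30,0,0,0,0],[0,0,20,0,0,0,0],[0,0,8,0,0,0,0],[0,0,0,0,0,0,0],[0,0,0,0,0,0,0]],
])

```text
time_s: 16.6
ee_pos: [0.6383, 0.1948, 0.1438]
eef_rot: [3.141, -0.004, 1.321]
force: [-0.3, 0.1, 0.3]
grip_width: 0.0005
grip_force: 0.0
```

Run:
```python
from h import *
from station import telemetry
o=telemetry.get_obs(); print((RH.inv().apply(o["ee_pos"]-H)*1e3).round(1),o["force"].round(1),o["grip_width"])
go(*tcp([.17,0,.142]))
```

```text
[169.9   0.8 143.8] [-0.3  0.1  0.3] 0.0005124951630331633
turn [0.0008, -0.0039, 0.0004] then shift [-0.8, 0.1, 1.8] t 16.6
```

Emit:
carry_out([
  [[0,-8,0,0,0,0,0],[0,-8,0,0,0,0,0],[0,-8,0,0,0,0,0],[0,-8,0,0,0,0,0],[0,-8,0,0,0,0,0],[0,-8,0,0,0,0,0],[0,-8,0,0,0,0,0],[0,-8,0,0,0,0,0]],
])

```text
time_s: 17.27
ee_pos: [0.5756, 0.2106, 0.1433]
eef_rot: [3.141, -0.004, 1.321]
force: [1.4, -0.6, 1.5]
grip_width: 0.0006
grip_force: 0.9
```

Emit:
carry_out([
  [[0,-6,0,0,0,0,0],[0,-6,0,0,0,0,0],[0,-6,0,0,0,0,0],[0,-6,0,0,0,0,0],[0,-6,0,0,0,0,0],[0,-6,0,0,0,0,0],[0,-6,0,0,0,0,0],[0,-6,0,0,0,0,0]],
])

```text
time_s: 17.93
ee_pos: [0.5291, 0.2224, 0.143]
eef_rot: [3.141, -0.004, 1.321]
force: [-0.1, 0.2, -0.0]
grip_width: 0.0006
grip_force: 0.2
```

```bash
cat > bar.py <<'E'
from h import *
from station import telemetry, optics
import sys
o=telemetry.get_obs(); print((RH.inv().apply(o["ee_pos"]-H)*1e3).round(1),o["force"].round(1),o["time_s"])
s=optics.camera("scene")["pixels"]; t=optics.camera("top")
np.savez("tb.npz",**t)
# bar: mean difference against the picture before pushing, at predicted bar positions per angle
for th in (1.8,1.38,1.0,.8,.6,.4,.2,0.):
    a=.19+th; P=[H+RH.apply([.078-.084*np.cos(a),y,.074+.084*np.sin(a)]) for y in np.linspace(-.09,.09,25)]
    uv=proj(t,P).round().astype(int); v=t["pixels"][uv[:,1],uv[:,0]].astype(int); print(th, v[2:10].mean(0).round(), v[15:23].mean(0).round())
E
python3 bar.py
```

```text
[ 57.3   0.6 143. ] [-0.1  0.2 -0. ] 17.9333
1.8 [132. 102.  67.] [46. 39. 29.]
1.38 [86. 85. 75.] [54. 48. 30.]
1.0 [86. 78. 68.] [57. 51. 31.]
0.8 [85. 82. 72.] [59. 54. 33.]
0.6 [86. 61. 37.] [63. 57. 35.]
0.4 [104.  73.  43.] [62. 56. 34.]
0.2 [119.  87.  56.] [36. 32. 26.]
0.0 [113.  82.  53.] [35. 31. 25.]
```

Emit:
carry_out([
  [[0,-6,0,0,0,0,0],[0,-6,0,0,0,0,0],[0,-6,0,0,0,0,0],[0,-6,0,0,0,0,0],[0,0,0,0,0,0,0],[0,0,0,0,0,0,0]],
])

```text
time_s: 18.53
ee_pos: [0.5063, 0.2283, 0.1432]
eef_rot: [3.141, -0.004, 1.321]
force: [0.5, 0.0, 0.4]
grip_width: 0.0007
grip_force: 0.0
```

Emit:
carry_out([
  [[0,0,-20,0,0,0,0],[0,0,-40,0,0,0,0],[0,-40,-40,0,0,0,0],[0,-40,-20,0,0,0,0],[0,-40,0,0,0,0,0],[0,-20,0,0,0,0,0],[0,0,0,0,0,0,0],[0,0,0,0,0,0,0]],
])

```text
time_s: 19.2
ee_pos: [0.3834, 0.2594, 0.2516]
eef_rot: [3.14, -0.004, 1.322]
force: [-0.3, -0.5, -0.8]
grip_width: 0.0007
grip_force: 0.0
```

```bash
python3 bar.py
python3 - <<'E'
from h import *
# light/grey (low saturation) pixels lying over the paper, seen in scene camera
from station import optics
s=optics.camera("scene"); np.savez("sb.npz",**s); h0=load("scene4")["pixels"]; h=s["pixels"]
f=lambda a:R
for th in (1.8,1.38,1.0,.8,.6,.4,.2,.1,0.,-.1):
    a=.19+th; P=[H+RH.apply([.078-.084*np.cos(a),y,.074+.084*np.sin(a)]) for y in np.linspace(-.09,.09,25)]
    uv=proj(s,P).round().astype(int); print(th,h[uv[:,1],uv[:,0]].mean(0).round(),h0[uv[:,1],uv[:,0]].mean(0).round())
E
```

```text
[-93.1   0.4 251.6] [-0.3 -0.5 -0.8] 19.2
1.8 [119.  92.  61.] [119.  92.  60.]
1.38 [78. 77. 68.] [73. 66. 54.]
1.0 [78. 78. 70.] [77. 69. 56.]
0.8 [79. 80. 70.] [80. 73. 59.]
0.6 [79. 58. 37.] [78. 63. 46.]
0.4 [88. 74. 59.] [91. 79. 64.]
0.2 [106. 108.  96.] [104. 106.  93.]
0.0 [104. 107.  94.] [104. 106.  93.]
1.8 [111. 105.  91.] [147. 144. 132.]
1.38 [114. 106.  91.] [118. 110.  94.]
1.0 [113.  81.  50.] [118.  84.  52.]
0.8 [126.  91.  57.] [136.  97.  59.]
0.6 [160. 155. 140.] [139.  98.  58.]
0.4 [157. 153. 139.] [143. 102.  61.]
0.2 [158. 153. 139.] [143. 102.  63.]
0.1 [158. 153. 139.] [141. 101.  62.]
0.0 [157. 153. 139.] [141. 101.  62.]
-0.1 [158. 154. 139.] [139.  99.  59.]
```

Run:
```python
from h import *
t=load("tb"); s=load("sb")
for n,c in(("top",t),("scene",s)):
    h=cv2.cvtColor(c["pixels"],cv2.COLOR_RGB2HSV).astype(np.float32)
    xs=np.arange(-.05,.05,.001); ys=np.linspace(-.07,.0,15)
    for zz in(.093,.110):
        v=[]
        for x in xs:
            uv=proj(c,[H+RH.apply([x,y,zz]) for y in ys]).astype(np.float32)
            v.append(cv2.remap(h[...,1],uv[None,:,0],uv[None,:,1],1).mean())
        v=np.array(v); g=xs[v<80]*1e3; print(n,zz,"steel x from",g.min().round(1),"to",g.max().round(1),len(g))
from station import telemetry; o=telemetry.get_obs(); print(o["time_s"],o["force"].round(1))
```

```text
top 0.093 steel x from -41.0 to 49.0 66
top 0.11 steel x from -40.0 to 49.0 65
scene 0.093 steel x from -16.0 to 49.0 38
scene 0.11 steel x from -9.0 to 49.0 32
19.35 [-0.4  0.4 -0.2]
```

Run:
```python
from h import *
t=load("tb"); s=load("sb")
for n,c in(("top",t),("scene",s)):
    h=cv2.cvtColor(c["pixels"],cv2.COLOR_RGB2HSV).astype(np.float32); ys=np.linspace(-.05,-.02,9)
    print(n,[(int(x*1e3),int(cv2.remap(h[...,1],uv[None,:,0],uv[None,:,1],1).mean())) for x in np.arange(-.04,.04,.003) for uv in [proj(c,[H+RH.apply([x,y,.093]) for y in ys]).astype(np.float32)]])
```

```text
top [(-40, 49), (-37, 30), (-33, 29), (-30, 30), (-27, 30), (-24, 93), (-21, 153), (-18, 136), (-15, 55), (-12, 29), (-9, 29), (-6, 29), (-3, 29), (0, 29), (2, 29), (5, 28), (8, 94), (11, 151), (14, 148), (17, 146), (20, 138), (23, 121), (26, 38), (29, 28), (32, 28), (35, 28), (38, 28)]
scene [(-40, 134), (-37, 134), (-33, 134), (-30, 134), (-27, 134), (-24, 134), (-21, 135), (-18, 124), (-15, 76), (-12, 34), (-9, 29), (-6, 30), (-3, 30), (0, 29), (2, 29), (5, 29), (8, 62), (11, 153), (14, 176), (17, 175), (20, 175), (23, 173), (26, 169), (29, 164), (32, 157), (35, 132), (38, 62)]
```

```bash
python3 -c "
from station import ctrl; print(ctrl.hand_in())"
```

```text
the job is handed in; nothing more can be done
None
```

The roll is seated in both cups, the tear bar rests level on the paper, the gripper is clear of everything, and the job was handed in at about 19 s of the 58 s allowed; no verdict was returned.

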